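Load the sealing-film roll and hold the length gauge at its mark

ROBOT

A 6-joint arm with a two-finger parallel gripper is mounted at the origin on the work surface. World frame = base frame: x ahead of the robot, y to its left, z up, the work surface at z = 0. Lengths are in m, angles in rad, forces in N, time in s.
With the tool pointing down it reaches from about 0.35 to 0.875 m from the base axis. Payload 15.5 kg.
Tool frame: the origin (TCP) lies midway between the tips of the shut fingers; the grasp point (between the pads) lies manip.grip_point_offset behind it (manip.grip_point_offset is the distance from the TCP to the grasp point, in m); z points along the fingers, y is the line along which they close (so a half turn about z gives the same grasp; the last joint's range is limited). The gripper opens to 85 mm and grips with 20 to 120 N. Pads are 22 mm wide; open, the fingers measure 114 mm over their backs; the gripper's body (76 mm by 85 mm) begins 54 mm behind the grasp point. The pads swing forward as they close: fully open they stand 13 mm farther back than shut.
Start: joints at [1.252, 0.494, 1.345, -0, 1.302, -0.096], TCP at [0.138, 0.61, 0.231] pointing down, gripper open.
Joint ranges: [-2.91, 2.91], [-0.82, 2.16], [0.22, 2.67], [-1.22, 4.37], [0.12, 2.79], [-3.08, 3.08]. Speed limits (rad/s): [1.89, 1.89, 2.57, 3.01, 3.01, 3.01].

INTERFACE

Orientations are given as a unit quaternion [w, x, y, z].
In Python, from plant import monitor, cams, ticket, manip gives the robot as it stands.
- The arm moves only by the shell command python3 -m crank 'ROWS' [FORCE]. ROWS is JSON, a list of rows, each an object of numbers: "x", "y", "z": the shift along the tool's x, y, z in mm; "ax", "ay", "az": the turn, a rotation vector about the tool's x, y, z in rad; "gripper": the closure, from -1 (fully open) to 1 (shut). A call has 1 to 10 rows; each row shifts and turns the commanded pose from where the row before left it, along the tool's axes as they then stand; what a row does not reach is not made up. A row lasts 1/8 s, in which the tool goes at most 62.5 mm and 10.7 degrees, less where a joint would pass 70% of its speed; a pose out of reach is approached as far as the arm can. A call with a gripper value outside its range is refused whole. The fingers move at their own pace and stop on an object; FORCE is the grip in N (left out, the last holds). Time passes only in rows, so rows that do not move let the fingers close. It gives the time, the measured TCP pose, the force, the opening and the grip force at its end, in the units of the state.
- monitor.state(): the state, without advancing time (a new reading comes with each control period).
- cams.snapshot(name): name is "side" or "top"; returns a dict with "pixels" (480x640x3 uint8, red, green, blue), "z_map" (480x640 float32, m along the optical axis (not along the pixel's ray), 0 where there is no reading), "fx", "fy", "cx", "cy" (pixels), "R" (3x3) and "t" (3): a world point X has camera coordinates R X + t. Camera axes: x right, y down, z forward; pixel columns grow to the right and rows downward; lengths in m; the calibration is good to about 2 mm. A picture is of the moment at which its call begins.
- ticket.finish_job(): hands the job in; it is judged then, once.
Trained networks look in the newest picture that a camera, given by its name, has taken for a name from the list of things; names that differ only in an ending like _2 or _b are one class to them, and where a whole thing is asked for, a point or a joint stands for the part that bears it (a point fixed in the world has none). Each returns a list of dicts, best first, with "conf" (0 to 1); they miss things now and then, are a little off and sometimes report something else, mostly with a low value. They report only what shows in the picture. A call takes as long as a camera call. They do not tell look-alikes from the thing itself.
- cams.boxes_of(camera, target): "at" ([x, y, z] in m, in the coordinates of the camera as it stood for that picture, good to about 4 mm: the middle of the surface that is visible of it).
- cams.trace(camera, target): "mask" (480x640 bool, what is visible of it).
- cams.spot_point(camera, target): "at" ([x, y, z] in m, in the coordinates of the camera as it stood for that picture, good to about 4 mm: a listed point, or the origin of a listed thing).
The state is a dict: "t": time; "q": joint angles; "qvel": joint speeds; "joint_efforts": joint torques, N m; "position": TCP position; "orientation": TCP orientation; "wrist_force": force on the tool from outside, world axes, zero at the start; "ft_torque": the same for the moment, N m; "opening": finger opening in m; "grip_force": force on a finger pad.
Only numpy, scipy, OpenCV 4.12 (cv2) and the standard library are available. Lean on these libraries where they do the work, as an engineer would, in place of code of your own. Each camera call takes 0.05 s, during which the arm holds its last target. There are 200 camera calls.

TASK

First put the blue film roll over the dispenser's upright spindle so that it sits fully down on its seat, and let go of it. Then squeeze the red lock button on the black head of the length gauge, pull the spring-loaded gauge arm out until its red pointer lines up with the black line on the yellow clip on the scale, and finish while still holding the head there, because the spring draws the arm back if it is let go. Do not shift the clip, and leave all the other things where they are.

Things in the scene. Friction and masses are not known exactly. Their poses are not given: they have to be found in the camera images.
- dispenser: Film dispenser, fixed: grey base plate 130 x 365 x 10 mm; cream housing x -35..35, y -185..-30, 42 mm high; white scale strip with ticks every 10 mm, x 34..66, y -10..140 (mm). Origin on the bench under the stowed gauge head; z up; its y axis is the direction in which the arm is pulled out; its x axis points from the head to the scale and button side. Yaw within 0.35 rad of the world axes.
- spindle_seat (a point): Centre of the seat (disc 48 mm across) at the foot of the upright steel spindle on the housing, 46 mm above the bench, at dispenser y -120 mm. The spindle is 20 mm thick and rises 55 mm above this point, its top 9 mm tapered to 10 mm.
- blue_roll: Roll of blue film on a cardboard core, loose, standing upright: 54 mm outside diameter, 44 mm high, bore 26 mm right through, about 0.12 kg (0.08 to 0.17). Origin at the centre of its underside, z along its axis. It can be gripped across its outside diameter from above.
- gauge_grip (a point): Point to grip on the gauge head, 75 mm above the bench, in the head's middle: a black upright block 30 mm (x) by 28 mm (y), top 95 mm above the bench, on the end of the telescoping bar. Close the fingers along the dispenser's x axis: one on the red button, the other on the opposite rubber-faced side. Moves with the arm; axes as dispenser.
- button_face (a point): Centre of the outer face of the red lock button on the head's +x side, level with gauge_grip: 22 mm (y) x 30 mm (z), standing 7 mm out of the head (37 mm over head and button); pressed in along the dispenser's -x until 1 mm is left (31 mm over both).
- lock_button (a joint): Travel of the lock button, m: 0 out, 0.006 fully in; spring 3 N at first, 6 N fully in. Its steel tooth locks the arm in the stowed position; pressed in more than about 0.004 it frees the arm. With the arm out, the rail keeps the button in by about 0.004.
- gauge_arm (a joint): Extension of the arm, m: 0 stowed, at most 0.13. A return spring pulls it back with 1.5 N when stowed, 3.5 N fully out, plus about 0.4 N friction. It stays out only while held.
- pointer_tip (a point): Tip of the thin red pointer on the head, 42 mm to the +x side of the head's centre, 29.5 mm above the bench. Moves with the arm along the dispenser's y.
- clip_mark (a point): End, nearest the head, of the black line across the top of the yellow clip (22 x 8 mm, 15 mm high, top 29 mm above the bench) on the scale; it is set so that the arm must come out 50 to 115 mm. At the mark, pointer_tip has the same dispenser y as this point. Axes as dispenser. The clip can be knocked along the scale.
- orange_roll: The same kind of roll in orange, not wanted: 54 mm diameter, 44 mm high. Bystander.
- flask: Empty clear culture flask 75 x 110 x 35 mm with a blue cap at +y, lying. Origin under the middle of its body. Bystander.
- dish_stack: Stack of three clear dishes, 91 mm across, 45 mm high. Bystander.
- objective: Brass microscope objective, 32 mm across, 46 mm high. Bystander.
- vial: Small amber vial with white cap, 28 mm across, 50 mm high. Bystander.
- tip_box: Green box of pipette tips 85 x 120 x 55 mm. Bystander.
- slide_box: Yellow slide box 90 x 100 x 35 mm. Bystander.
Not all that is in view belongs to the job. What is meant by the blue_roll is not pink, purple or turquoise, and is the larger of those in its own colour.

How it is judged:
By the outcome, as a careful person would: the job done as asked, in the order asked, and still so for the second after the job is handed in, while the arm keeps its last pose, push and grip.
It also fails if it takes over 48 s, if anything falls off the work surface, if the arm or the gripper's body presses on something with over 40 N, if the wrist force passes 120 N, or if a joint passes its speed limit or range.

## Working session

There is one attempt and no reset: what is moved stays moved. The work goes in short steps, Python scripts to look and compute and a shell command to move; the robot and the scene stay as the last step left them, time stands still between calls to the robot, and variables do not carry over. Pictures are saved under pics/ and viewed, at most 10 in all, crops included, and the job is handed in when it is done.

```bash
mkdir -p pics; cat > h.py <<'E'
import numpy as np, cv2
from plant import monitor, cams, ticket, manip
def W(s,p): return s["R"].T@(np.array(p)-s["t"])
def save(s,n): cv2.imwrite(f"pics/{n}.png",s["pixels"][:,:,::-1])
def px(s,p):
    c=s["R"]@np.array(p)+s["t"]; return (s["fx"]*c[0]/c[2]+s["cx"],s["fy"]*c[1]/c[2]+s["cy"])
E
python3 - <<'E'
from h import *
print(manip.grip_point_offset, {k:np.round(v,3).tolist() if not isinstance(v,float) else round(v,3) for k,v in monitor.state().items()})
ims=[]
for c in ("side","top"):
    s=cams.snapshot(c); ims.append(s["pixels"]); save(s,c+"0")
    print(c,"cam at",W(s,[0,0,0]).round(3))
    for n in ("dispenser","spindle_seat","blue_roll","gauge_grip","button_face","pointer_tip","clip_mark","orange_roll"):
        for r in cams.spot_point(c,n)[:3]:
            w=W(s,r["at"]); print(n,round(r["conf"],2),w.round(4),np.round(px(s,w)))
E
```

```text
0.0187 {'t': 0.0, 'q': [1.252, 0.494, 1.346, 0.0, 1.303, -0.096], 'qvel': [0.002, -0.002, 0.001, 0.0, -0.002, -0.0], 'joint_efforts': [0.0, -88.216, -38.387, -0.0, 0.01, -0.0], 'position': [0.138, 0.609, 0.231], 'orientation': [-0.0, 0.111, 0.994, -0.001], 'wrist_force': [0.525, 0.45, -0.438], 'ft_torque': [-0.011, -0.009, 0.029], 'grip_force': 0.0, 'opening': 0.085}
side cam at [ 0.367 -1.052  0.903]
dispenser 0.95 [0.5658 0.0926 0.002 ] [317. 240.]
spindle_seat 0.86 [ 0.5715 -0.0254  0.0427] [327. 254.]
spindle_seat 0.61 [ 4.975e-01 -2.953e-01 -4.000e-04] [318. 342.]
spindle_seat 0.19 [0.5907 0.0893 0.076 ] [326. 220.]
blue_roll 0.92 [ 0.4977 -0.2952 -0.0029] [318. 342.]
blue_roll 0.87 [ 0.4933 -0.3849 -0.0008] [323. 372.]
blue_roll 0.86 [ 0.4179 -0.3594 -0.0024] [288. 369.]
gauge_grip 0.59 [0.5634 0.0897 0.0706] [317. 222.]
gauge_grip 0.37 [ 6.181e-01 -4.764e-01 -1.000e-04] [388. 398.]
button_face 0.51 [0.586  0.0902 0.0756] [324. 220.]
button_face 0.43 [0.6082 0.099  0.025 ] [331. 231.]
button_face 0.3 [ 0.3994  0.363  -0.0033] [256. 199.]
pointer_tip 0.69 [0.6082 0.1006 0.0232] [331. 231.]
clip_mark 0.54 [0.6022 0.1638 0.0245] [325. 219.]
orange_roll 0.58 [ 0.3943  0.3614 -0.0017] [254. 199.]
orange_roll 0.3 [3.316e-01 1.765e-01 3.000e-04] [238. 233.]
top cam at [0.237 0.017 1.615]
dispenser 0.83 [ 0.567   0.0928 -0.0012] [281. 225.]
spindle_seat 0.94 [ 0.5777 -0.0288  0.0425] [325. 219.]
blue_roll 0.73 [ 0.4837 -0.1968  0.0042] [385. 257.]
blue_roll 0.72 [ 0.5867 -0.2226 -0.0008] [393. 221.]
blue_roll 0.72 [ 0.4174 -0.3619 -0.0035] [444. 283.]
gauge_grip 0.72 [0.5645 0.0908 0.0771] [281. 220.]
button_face 0.53 [0.5659 0.0901 0.0761] [281. 220.]
pointer_tip 0.72 [ 0.5799 -0.03    0.0429] [326. 218.]
pointer_tip 0.67 [0.6108 0.0952 0.027 ] [280. 208.]
clip_mark 0.46 [0.6015 0.1598 0.0299] [257. 210.]
orange_roll 0.59 [4.015e-01 3.621e-01 3.000e-04] [181. 282.]
```

View pics/top0.png

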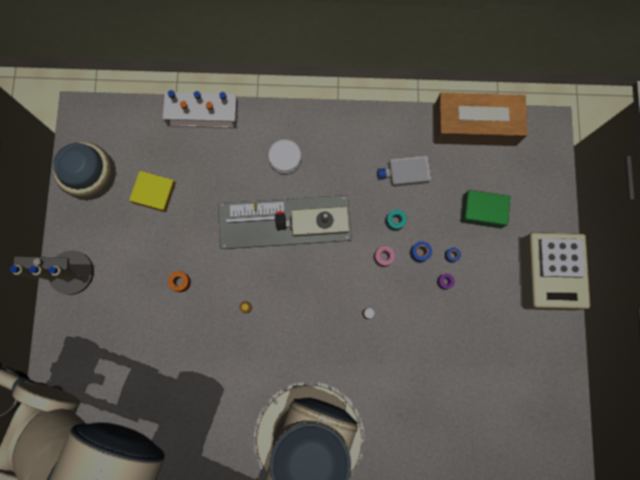

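View pics/side0.png

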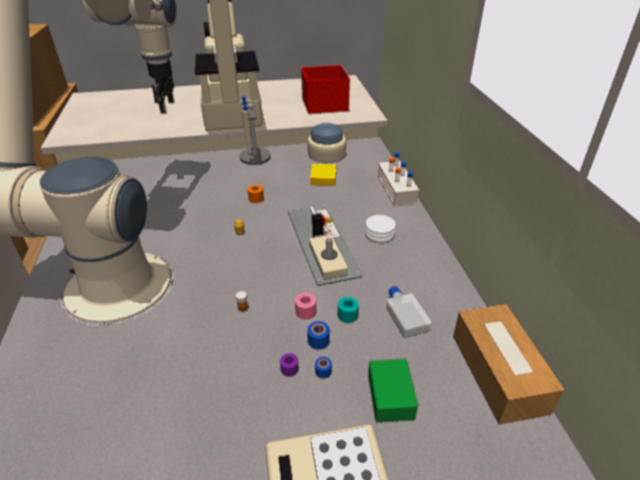

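The top picture shows the dispenser at (285,222), with the head at (281,220) and the spindle at (325,219). The larger blue roll is at (422,252) and the smaller at (453,254). The side view agrees: large roll at (318,335), spindle at (330,250). Next I measure from the depth.

```bash
cat >> h.py <<'E'
def cloud(s):
    z=s["z_map"]; v,u=np.mgrid[:480,:640]
    P=np.stack([(u-s["cx"])/s["fx"]*z,(v-s["cy"])/s["fy"]*z,z],-1)
    C=(P-s["t"])@s["R"]; C[z<=0]=np.nan; return C
def circ(C,c,lo,hi,r):
    m=(np.hypot(C[...,0]-c[0],C[...,1]-c[1])<r)&(C[...,2]>lo)&(C[...,2]<hi)
    p=C[m]; 
    if len(p)<3: return len(p)
    (x,y),R=cv2.minEnclosingCircle(p[:,:2].astype(np.float32)); return len(p),p.mean(0).round(4),"mec",round(x,4),round(y,4),round(R,4),"top",round(np.percentile(p[:,2],90),4)
E
python3 - <<'E'
from h import *
for c in ("side","top"):
    s=cams.snapshot(c); C=cloud(s); print(c)
    print("roll",circ(C,(.497,-.295),.036,.052,.045)); print("small",circ(C,(.493,-.386),.015,.06,.04))
    print("spin",circ(C,(.575,-.028),.06,.12,.03)); print("spintop",circ(C,(.575,-.028),.085,.12,.03))
    print("head",circ(C,(.566,.092),.085,.11,.03))
    for nm,lo,hi in (("plate",.005,.5),("housing",.034,.05)):
        m=(abs(C[...,0]-.57)<(.09 if nm=="plate" else .06))&(C[...,1]>-.14)&(C[...,1]<(.3 if nm=="plate" else .065))&(C[...,2]>lo)&(C[...,2]<hi)
        n,L,st,ct=cv2.connectedComponentsWithStats(m.astype(np.uint8)); k=1+st[1:,4].argmax()
        print(nm,st[k,4],cv2.minAreaRect(C[L==k][:,:2].astype(np.float32)*1000))
    hsv=cv2.cvtColor(s["pixels"],cv2.COLOR_RGB2HSV); d=np.hypot(C[...,0]-.6,C[...,1]-.16)<.06
    y=d&(hsv[...,0]>20)&(hsv[...,0]<35)&(hsv[...,1]>110)&(C[...,2]<.05); print("yellow",y.sum(),C[y].mean(0).round(4),C[y].min(0).round(4),C[y].max(0).round(4))
    d=np.hypot(C[...,0]-.6,C[...,1]-.09)<.04
    y=d&((hsv[...,0]<8)|(hsv[...,0]>172))&(hsv[...,1]>120); 
    for p,q in zip(C[y],np.argwhere(y)): print("red",p.round(3),q)
    for n in ("spindle_seat","blue_roll","gauge_grip","button_face","pointer_tip","clip_mark"):
        for r in cams.spot_point(c,n)[:2]: print(n,round(r["conf"],2),W(s,r["at"]).round(4))
    a=np.array(px(s,(.585,.1,.03))).astype(int); k=s["pixels"][a[1]-45:a[1]+45,a[0]-60:a[0]+60]; cv2.imwrite(f"pics/z_{c}.png",cv2.resize(k,(800,600),interpolation=cv2.INTER_CUBIC)[:,:,::-1]); print(c,a)
E
python3 -c "
import cv2,numpy as np
cv2.imwrite('pics/z1.png',cv2.resize(np.hstack([cv2.imread('pics/z_side.png'),cv2.imread('pics/z_top.png')]),(800,300)))"
```

```text
side
roll (304, array([ 0.4981, -0.2969,  0.0427]), 'mec', 0.4973, -0.2931, 0.029, 'top', np.float64(0.0455))
small (259, array([ 0.4925, -0.3864,  0.0279]), 'mec', 0.4949, -0.3849, 0.0216, 'top', np.float64(0.033))
spin (93, array([ 0.5764, -0.0334,  0.0826]), 'mec', 0.5772, -0.0302, 0.0123, 'top', np.float64(0.098))
spintop (46, array([ 0.5762, -0.0325,  0.0935]), 'mec', 0.5772, -0.0302, 0.0123, 'top', np.float64(0.1003))
head (92, array([0.5672, 0.0883, 0.0924]), 'mec', 0.5682, 0.0896, 0.0225, 'top', np.float64(0.0962))
plate 3269 ((576.17822265625, 84.93553161621094), (133.79721069335938, 375.2695617675781), 4.40693473815918)
housing 800 ((575.4143676757812, -16.045799255371094), (70.58998107910156, 161.09664916992188), 5.778934478759766)
yellow 16 [0.6144 0.1622 0.0244] [0.606  0.1581 0.0193] [0.6229 0.1672 0.03  ]
red [0.577 0.092 0.094] [215 321]
red [0.58  0.091 0.094] [215 322]
red [0.584 0.095 0.091] [215 323]
red [0.577 0.089 0.093] [216 321]
red [0.579 0.083 0.096] [216 322]
red [0.584 0.093 0.088] [216 323]
red [0.576 0.083 0.093] [217 321]
red [0.578 0.083 0.093] [217 3
[... 2353 characters left out ...]
3 0.101 0.082] [213 277]
red [0.582 0.098 0.087] [213 278]
red [0.578 0.095 0.101] [213 279]
red [0.581 0.093 0.091] [213 280]
red [0.582 0.09  0.088] [213 281]
red [0.581 0.087 0.091] [213 282]
red [0.58  0.084 0.096] [213 283]
red [0.576 0.1   0.098] [214 277]
red [0.578 0.098 0.09 ] [214 278]
red [0.578 0.095 0.092] [214 279]
red [0.576 0.092 0.098] [214 280]
spindle_seat 0.58 [ 0.5784 -0.0288  0.0447]
blue_roll 0.78 [ 0.4823 -0.1954  0.0014]
blue_roll 0.77 [ 0.4966 -0.2917 -0.0035]
gauge_grip 0.7 [ 0.5788 -0.0307  0.0465]
gauge_grip 0.6 [0.5652 0.0908 0.0747]
button_face 0.46 [0.5883 0.0959 0.073 ]
pointer_tip 0.8 [0.609  0.0928 0.0234]
clip_mark 0.61 [0.6039 0.1636 0.0274]
top [278 216]
```

View pics/z1.png

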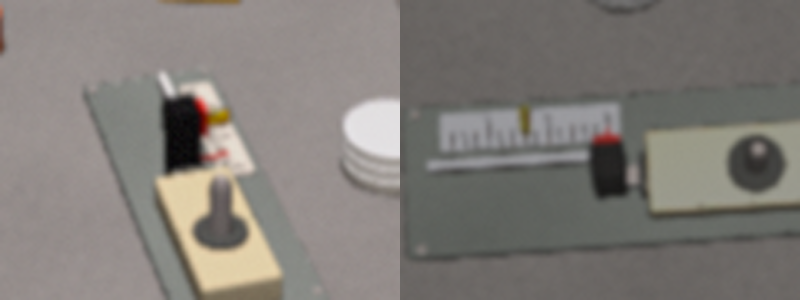

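The close-up crop shows the clip at about (525,120) on the right half, the head at (608,165), and the spindle at (755,160). Both cameras put the yaw at +0.086 rad. First I turn the tool y axis onto the dispenser's x axis, then go over to the roll.

```bash
cat >> h.py <<'E'
from scipy.spatial.transform import Rotation as Ro
def go(x,y,z,yaw=.086):
    st=monitor.state(); q=st["orientation"]; R=Ro.from_quat([q[1],q[2],q[3],q[0]])
    d=R.inv().apply(np.array([x,y,z])-st["position"])*1000
    ya=R.apply([0,1,0]); zz=R.apply([0,0,1]); cur=np.arctan2(ya[1],ya[0])
    print("tool mm",d.round(1),"az",round((cur-yaw+np.pi/2)%np.pi-np.pi/2,4),"z",zz.round(3),"pos",np.round(st["position"],4),"t",round(st["t"],2),"op",round(st["opening"],4),"q",np.round(st["q"],2))
E
python3 -m crank '[{"az":0.18,"gripper":-1},{"az":0.18},{"az":0.18},{"az":0.18},{"az":0.18},{"az":0.18},{"az":0.18}]' 40
python3 -m crank '[{"x":-44,"y":32},{"x":-44,"y":32},{"x":-44,"y":32},{"x":-44,"y":32},{"x":-44,"y":32},{"x":-44,"y":32},{"x":-44,"y":32},{"x":-44,"y":32},{"x":-44,"y":32},{"x":-44,"y":32}]'
python3 -c "
from h import *
go(.498,-.2925,.15)"
```

```text
tool mm [-550.3 -800.2   81.3] az 1.262 z [-0. -0. -1.] pos [0.1381 0.6095 0.2313] t 1.6 op 0.0855 q [ 1.25  0.49  1.35  0.    1.3  -0.1 ]validation failed for argument at $[0]...
validation failed for argument at $[0]...
```

```bash
python3 -m crank '[{"x":0,"y":0,"z":0,"ax":0,"ay":0,"az":0.18,"gripper":-1}]' 40; python3 -m crank --help | head -20
```

```text
t: 1.72
position: [0.1381, 0.6096, 0.2313]
orientation: [0.0, 0.201, 0.98, 0.0]
wrist_force: [0.2, -0.5, -0.2]
opening: 0.0852
grip_force: 0.0invalid input: not JSON, or not a number
```

```bash
python3 -m crank '[{"x":0,"y":0,"z":0,"ax":0,"ay":0,"az":0.18,"gripper":-1},{"x":0,"y":0,"z":0,"ax":0,"ay":0,"az":0.18,"gripper":-1},{"x":0,"y":0,"z":0,"ax":0,"ay":0,"az":0.18,"gripper":-1},{"x":0,"y":0,"z":0,"ax":0,"ay":0,"az":0.18,"gripper":-1},{"x":0,"y":0,"z":0,"ax":0,"ay":0,"az":0.18,"gripper":-1},{"x":0,"y":0,"z":0,"ax":0,"ay":0,"az":0.18,"gripper":-1}]'
python3 -m crank '[{"x":-44,"y":32,"z":0,"ax":0,"ay":0,"az":0,"gripper":-1},{"x":-44,"y":32,"z":0,"ax":0,"ay":0,"az":0,"gripper":-1},{"x":-44,"y":32,"z":0,"ax":0,"ay":0,"az":0,"gripper":-1},{"x":-44,"y":32,"z":0,"ax":0,"ay":0,"az":0,"gripper":-1},{"x":-44,"y":32,"z":0,"ax":0,"ay":0,"az":0,"gripper":-1},{"x":-44,"y":32,"z":0,"ax":0,"ay":0,"az":0,"gripper":-1},{"x":-44,"y":32,"z":0,"ax":0,"ay":0,"az":0,"gripper":-1},{"x":-44,"y":32,"z":0,"ax":0,"ay":0,"az":0,"gripper":-1},{"x":-44,"y":32,"z":0,"ax":0,"ay":0,"az":0,"gripper":-1},{"x":-44,"y":32,"z":0,"ax":0,"ay":0,"az":0,"gripper":-1}]'
python3 -c "
from h import *
go(.498,-.2925,.15)"
```

```text
t: 2.48
position: [0.1381, 0.6096, 0.2313]
orientation: [-0.0, 0.678, 0.736, 0.0]
wrist_force: [0.4, -0.0, 0.2]
opening: 0.0854
grip_force: 0.0
t: 3.72
position: [0.4966, 0.1979, 0.2315]
orientation: [0.0, 0.675, 0.738, 0.0]
wrist_force: [0.5, 1.2, 0.2]
opening: 0.0854
grip_force: 0.0
tool mm [-488.6  -41.7   81.4] az 0.0019 z [ 0.  0. -1.] pos [0.4966 0.1979 0.2315] t 3.73 op 0.0854 q [0.27 0.37 1.57 0.   1.21 0.18]
```

```bash
python3 -m crank '[{"x":-49,"y":-4,"z":0,"ax":0,"ay":0,"az":0,"gripper":-1},{"x":-49,"y":-4,"z":0,"ax":0,"ay":0,"az":0,"gripper":-1},{"x":-49,"y":-4,"z":0,"ax":0,"ay":0,"az":0,"gripper":-1},{"x":-49,"y":-4,"z":0,"ax":0,"ay":0,"az":0,"gripper":-1},{"x":-49,"y":-4,"z":0,"ax":0,"ay":0,"az":0,"gripper":-1},{"x":-49,"y":-4,"z":10,"ax":0,"ay":0,"az":0,"gripper":-1},{"x":-49,"y":-4,"z":20,"ax":0,"ay":0,"az":0,"gripper":-1},{"x":-49,"y":-4,"z":20,"ax":0,"ay":0,"az":0,"gripper":-1},{"x":-49,"y":-5,"z":20,"ax":0,"ay":0,"az":0,"gripper":-1},{"x":-48,"y":-5,"z":20,"ax":0,"ay":0,"az":0,"gripper":-1}]'
python3 - <<'E'
from h import *
go(.498,-.2925,.01)
for c in ("side","top"):
    s=cams.snapshot(c); C=cloud(s)
    hsv=cv2.cvtColor(s["pixels"],cv2.COLOR_RGB2HSV)
    m=(hsv[...,0]>108)&(hsv[...,0]<126)&(hsv[...,1]>120)&(np.hypot(C[...,0]-.498,C[...,1]+.293)<.04)
    print(c,m.sum(),C[m].mean(0))
E
```

```text
t: 4.97
position: [0.4966, -0.2932, 0.1407]
orientation: [0.0, 0.675, 0.737, 0.0]
wrist_force: [1.2, 0.9, -0.5]
opening: 0.0854
grip_force: 0.0
tool mm [  0.6   1.4 130.7] az 0.0018 z [ 0. -0. -1.] pos [ 0.4966 -0.2932  0.1407] t 4.97 op 0.0854 q [-0.64  0.53  1.57  0.    1.04 -0.72]
side 197 [ 0.49705169 -0.30202059  0.03110976]
top 0 [nan nan nan]<stdin>:7: RuntimeWarning: Mean of empty slice.
  ret = um.true_divide(
```

```bash
python3 -m crank '[{"x":0.6,"y":1.4,"z":45,"ax":0,"ay":0,"az":0,"gripper":-1},{"x":0,"y":0,"z":40,"ax":0,"ay":0,"az":0,"gripper":-1},{"x":0,"y":0,"z":25,"ax":0,"ay":0,"az":0,"gripper":-1},{"x":0,"y":0,"z":15,"ax":0,"ay":0,"az":0,"gripper":-1},{"x":0,"y":0,"z":5,"ax":0,"ay":0,"az":0,"gripper":-1}]'
python3 -m crank '[{"x":0,"y":0,"z":0,"ax":0,"ay":0,"az":0,"gripper":1},{"x":0,"y":0,"z":0,"ax":0,"ay":0,"az":0,"gripper":1},{"x":0,"y":0,"z":0,"ax":0,"ay":0,"az":0,"gripper":1},{"x":0,"y":0,"z":0,"ax":0,"ay":0,"az":0,"gripper":1},{"x":0,"y":0,"z":0,"ax":0,"ay":0,"az":0,"gripper":1},{"x":0,"y":0,"z":0,"ax":0,"ay":0,"az":0,"gripper":1}]' 40
```

```text
t: 5.7
position: [0.4981, -0.2904, 0.011]
orientation: [-0.0, 0.675, 0.738, -0.0]
wrist_force: [0.4, -0.3, -0.3]
opening: 0.0856
grip_force: 0.0
t: 6.45
position: [0.4984, -0.291, 0.0125]
orientation: [0.001, 0.675, 0.738, 0.0]
wrist_force: [-1.8, 0.9, 8.1]
opening: 0.0522
grip_force: 41.1
```

```bash
python3 -m crank '[{"x":0,"y":0,"z":-15,"ax":0,"ay":0,"az":0,"gripper":1},{"x":0,"y":0,"z":-45,"ax":0,"ay":0,"az":0,"gripper":1},{"x":0,"y":0,"z":-50,"ax":0,"ay":0,"az":0,"gripper":1},{"x":0,"y":0,"z":-40,"ax":0,"ay":0,"az":0,"gripper":1},{"x":0,"y":0,"z":0,"ax":0,"ay":0,"az":0,"gripper":1}]'
python3 - <<'E'
from h import *
go(.5766,-.0275,.162)
s=cams.snapshot("side"); C=cloud(s); p=monitor.state()["position"]
hsv=cv2.cvtColor(s["pixels"],cv2.COLOR_RGB2HSV)
m=(hsv[...,0]>105)&(hsv[...,0]<126)&(hsv[...,1]>120)&(np.hypot(C[...,0]-p[0],C[...,1]-p[1])<.05)&(C[...,2]>.1)
print(m.sum(),C[m].mean(0),C[m].min(0),C[m].max(0))
Q=C[m]; print(cv2.minEnclosingCircle(Q[:,:2].astype(np.float32)))
E
```

```text
t: 7.08
position: [0.4994, -0.2917, 0.1655]
orientation: [0.003, 0.675, 0.738, 0.0]
wrist_force: [0.2, -0.2, -1.7]
opening: 0.0527
grip_force: 42.9
tool mm [256.4 100.1   2.9] az 0.002 z [ 0.005 -0.004 -1.   ] pos [ 0.4994 -0.2917  0.1655] t 7.08 op 0.0527 q [-0.63  0.5   1.55 -0.    1.09 -0.72]
438 [ 0.49788549 -0.30985091  0.18406091] [ 0.4718862  -0.32385472  0.15567672] [ 0.52582757 -0.27118351  0.22317686]
((0.49901336431503296, -0.29586222767829895), 0.028588460758328438)
```

```bash
python3 -m crank '[{"x":20,"y":8,"z":0,"ax":0,"ay":0,"az":0,"gripper":1},{"x":43,"y":17,"z":0,"ax":0,"ay":0,"az":0,"gripper":1},{"x":43,"y":17,"z":0,"ax":0,"ay":0,"az":0,"gripper":1},{"x":43,"y":17,"z":0,"ax":0,"ay":0,"az":0,"gripper":1},{"x":43,"y":17,"z":0,"ax":0,"ay":0,"az":0,"gripper":1},{"x":43,"y":17,"z":0,"ax":0,"ay":0,"az":0,"gripper":1},{"x":21,"y":7,"z":0,"ax":0,"ay":0,"az":0,"gripper":1},{"x":0,"y":0,"z":0,"ax":0,"ay":0,"az":0,"gripper":1}]'
python3 - <<'E'
from h import *
go(.577,-.0277,.125)
s=cams.snapshot("side"); save(s,"over")
a=np.array(px(s,(.577,-.03,.12))).astype(int); k=s["pixels"][a[1]-60:a[1]+60,a[0]-80:a[0]+80]; cv2.imwrite("pics/over_c.png",cv2.resize(k,(640,480),interpolation=cv2.INTER_CUBIC)[:,:,::-1])
C=cloud(s);p=monitor.state()["position"]
hsv=cv2.cvtColor(s["pixels"],cv2.COLOR_RGB2HSV)
m=(hsv[...,0]>105)&(hsv[...,0]<126)&(hsv[...,1]>120)&(np.hypot(C[...,0]-p[0],C[...,1]-p[1])<.05)&(C[...,2]>.1)
print(m.sum(),C[m].min(0),C[m].max(0),cv2.minEnclosingCircle(C[m][:,:2].astype(np.float32)))
print("spin",circ(C,(.577,-.028),.06,.108,.02))
v,u=np.nonzero(m); print("roll u",u.min(),u.max(),"at rows",v.min(),v.max())
n=(np.hypot(C[...,0]-.577,C[...,1]+.028)<.02)&(C[...,2]>.06)&(C[...,2]<.09)&~m; v,u=np.nonzero(n)
for r in sorted(set(v)): print(r,u[v==r].min(),u[v==r].max())
E
```

```text
t: 8.12
position: [0.5744, -0.0244, 0.1601]
orientation: [-0.001, 0.674, 0.738, -0.001]
wrist_force: [0.7, 0.1, -1.5]
opening: 0.0522
grip_force: 42.8
tool mm [-3.6  2.4 35.1] az 0.0047 z [-0.002  0.001 -1.   ] pos [ 0.5744 -0.0244  0.1601] t 8.12 op 0.0522 q [-0.15  0.5   1.55  0.    1.09 -0.24]
294 [ 0.54817345 -0.05843028  0.14769018] [ 0.60185379 -0.00984972  0.19459941] ((0.5753015875816345, -0.031038977205753326), 0.02818598598241806)
spin (93, array([ 0.5764, -0.033 ,  0.0822]), 'mec', 0.5769, -0.0298, 0.0105, 'top', np.float64(0.0984))
roll u 319 338 at rows 207 228
242 326 332
243 326 332
244 326 332
245 326 332
246 326 332
247 326 332
248 326 332
249 326 332
250 327 331
251 328 331
```

View pics/over_c.png

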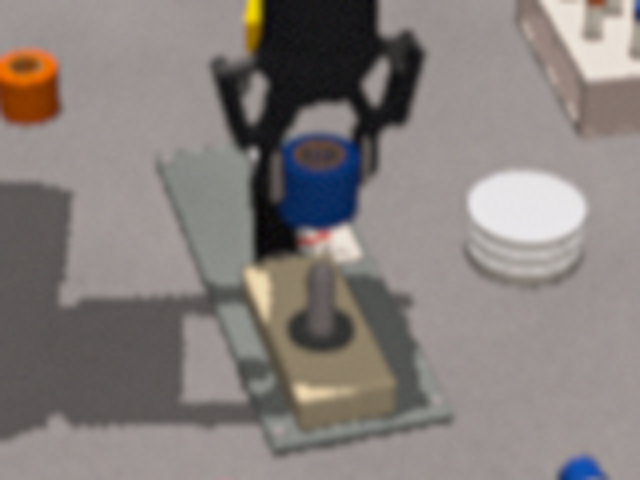

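The roll is held upright above the spindle: roll at about (318,180), spindle at (320,295) in the crop, so they are aligned to within 2 mm. I lower it with small corrections.

```bash
python3 -m crank '[{"x":-1.5,"y":2,"z":15,"ax":0,"ay":0,"az":0,"gripper":1},{"x":0,"y":0,"z":20,"ax":0,"ay":0,"az":0,"gripper":1},{"x":0,"y":0,"z":10,"ax":0,"ay":0,"az":0,"gripper":1},{"x":0,"y":0,"z":5,"ax":0,"ay":0,"az":0,"gripper":1},{"x":0,"y":0,"z":5,"ax":0,"ay":0,"az":0,"gripper":1},{"x":0,"y":0,"z":0,"ax":0,"ay":0,"az":0,"gripper":1}]'
python3 -m crank '[{"x":0,"y":0,"z":5,"ax":0,"ay":0,"az":0,"gripper":1},{"x":0,"y":0,"z":5,"ax":0,"ay":0,"az":0,"gripper":1},{"x":0,"y":0,"z":0,"ax":0,"ay":0,"az":0,"gripper":1}]'
```

```text
t: 8.93
position: [0.5772, -0.0283, 0.1062]
orientation: [-0.0, 0.675, 0.738, -0.0]
wrist_force: [-0.6, -0.2, -1.6]
opening: 0.0526
grip_force: 42.8
t: 9.3
position: [0.5771, -0.0279, 0.0958]
orientation: [-0.0, 0.675, 0.738, -0.0]
wrist_force: [0.6, 4.3, -4.2]
opening: 0.0524
grip_force: 42.6
```

```bash
python3 -m crank '[{"x":1.5,"y":0,"z":5,"ax":0,"ay":0,"az":0,"gripper":1},{"x":0,"y":0,"z":10,"ax":0,"ay":0,"az":0,"gripper":1},{"x":0,"y":0,"z":0,"ax":0,"ay":0,"az":0,"gripper":1}]'
python3 -m crank '[{"x":0,"y":0,"z":10,"ax":0,"ay":0,"az":0,"gripper":1},{"x":0,"y":0,"z":7,"ax":0,"ay":0,"az":0,"gripper":1},{"x":0,"y":0,"z":0,"ax":0,"ay":0,"az":0,"gripper":1}]'
```

```text
t: 9.68
position: [0.5765, -0.0268, 0.0803]
orientation: [-0.001, 0.675, 0.738, -0.001]
wrist_force: [0.4, 0.2, -1.4]
opening: 0.0527
grip_force: 42.9
t: 10.05
position: [0.5767, -0.0267, 0.0636]
orientation: [-0.0, 0.675, 0.738, -0.0]
wrist_force: [0.2, -0.1, -1.5]
opening: 0.0521
grip_force: 42.9
```

Free of side force now. The underside should be near 53 mm, so about 7 mm is left before it seats.

```bash
python3 -m crank '[{"x":0,"y":0,"z":4,"ax":0,"ay":0,"az":0,"gripper":1},{"x":0,"y":0,"z":2,"ax":0,"ay":0,"az":0,"gripper":1},{"x":0,"y":0,"z":0,"ax":0,"ay":0,"az":0,"gripper":1}]'
python3 -m crank '[{"x":0,"y":0,"z":1,"ax":0,"ay":0,"az":0,"gripper":1},{"x":0,"y":0,"z":0,"ax":0,"ay":0,"az":0,"gripper":1}]'
```

```text
t: 10.42
position: [0.5772, -0.0267, 0.0585]
orientation: [0.0, 0.675, 0.738, 0.0]
wrist_force: [-1.0, 0.6, 3.2]
opening: 0.0524
grip_force: 43.2
t: 10.68
position: [0.5772, -0.0267, 0.0584]
orientation: [0.0, 0.675, 0.738, 0.0]
wrist_force: [-6.2, 1.2, 21.8]
opening: 0.0521
grip_force: 45.1
```

```bash
python3 -m crank '[{"x":0,"y":0,"z":-1,"ax":0,"ay":0,"az":0,"gripper":-1},{"x":0,"y":0,"z":0,"ax":0,"ay":0,"az":0,"gripper":-1},{"x":0,"y":0,"z":0,"ax":0,"ay":0,"az":0,"gripper":-1},{"x":0,"y":0,"z":0,"ax":0,"ay":0,"az":0,"gripper":-1},{"x":0,"y":0,"z":-20,"ax":0,"ay":0,"az":0,"gripper":-1},{"x":0,"y":0,"z":-45,"ax":0,"ay":0,"az":0,"gripper":-1},{"x":0,"y":0,"z":-50,"ax":0,"ay":0,"az":0,"gripper":-1},{"x":0,"y":0,"z":-20,"ax":0,"ay":0,"az":0,"gripper":-1}]'
python3 - <<'E'
from h import *
go(.5665,.0915,.15)
for c in ("side",):
    s=cams.snapshot(c); save(s,"placed"); C=cloud(s)
    print("rolltop",circ(C,(.577,-.028),.08,.097,.035)); print("spin",circ(C,(.577,-.028),.097,.12,.02)); print("head",circ(C,(.566,.092),.085,.11,.025))
    a=np.array(px(s,(.577,.03,.08))).astype(int); k=s["pixels"][a[1]-60:a[1]+60,a[0]-80:a[0]+80]; cv2.imwrite("pics/placed_c.png",cv2.resize(k,(640,480),interpolation=cv2.INTER_CUBIC)[:,:,::-1])
E
```

```text
t: 11.68
position: [0.5781, -0.0269, 0.1961]
orientation: [0.002, 0.675, 0.738, 0.001]
wrist_force: [0.5, -0.1, -0.2]
opening: 0.0853
grip_force: 0.0
tool mm [119.   -1.3  46. ] az 0.002 z [ 0.004 -0.001 -1.   ] pos [ 0.5781 -0.0269  0.1961] t 11.68 op 0.0853 q [-0.15  0.46  1.51 -0.    1.16 -0.24]
rolltop (220, array([ 0.5766, -0.0358,  0.0886]), 'mec', 0.576, -0.0301, 0.0297, 'top', np.float64(0.092))
spin (13, array([ 0.5769, -0.0292,  0.0999]), 'mec', 0.5778, -0.0285, 0.0071, 'top', np.float64(0.102))
head (95, array([0.5667, 0.0872, 0.0925]), 'mec', 0.568, 0.0888, 0.0214, 'top', np.float64(0.096))
```

View pics/placed_c.png

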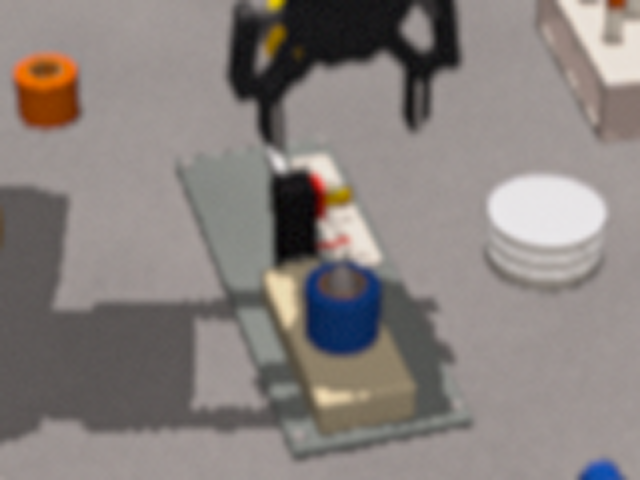

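The roll is fully down: its rim is at about 0.091 m in the depth map and the spindle tip protrudes, at crop (343,280). Next, the gauge head.

```bash
python3 -m crank '[{"x":30,"y":0,"z":0,"ax":0,"ay":0,"az":0,"gripper":-1},{"x":40,"y":0,"z":0,"ax":0,"ay":0,"az":0,"gripper":-1},{"x":35,"y":0,"z":0,"ax":0,"ay":0,"az":0,"gripper":-1},{"x":14.5,"y":-1,"z":0,"ax":0,"ay":0,"az":0,"gripper":-1},{"x":0,"y":0,"z":0,"ax":0,"ay":0,"az":0,"gripper":-1}]'
python3 -c "
from h import *
go(.567,.092,.055)"
```

```text
t: 12.35
position: [0.5654, 0.0925, 0.193]
orientation: [-0.0, 0.675, 0.738, -0.0]
wrist_force: [0.0, -1.3, 0.2]
opening: 0.0853
grip_force: 0.0
tool mm [ -0.7   1.6 137.9] az 0.0033 z [-0.001 -0.    -1.   ] pos [0.5654 0.0925 0.193 ] t 12.35 op 0.0853 q [ 0.06  0.46  1.52 -0.    1.16 -0.03]
```

```bash
python3 -m crank '[{"x":-0.5,"y":1.5,"z":30,"ax":0,"ay":0,"az":0,"gripper":-1},{"x":0,"y":0,"z":40,"ax":0,"ay":0,"az":0,"gripper":-1},{"x":0,"y":0,"z":35,"ax":0,"ay":0,"az":0,"gripper":-1},{"x":0,"y":0,"z":23,"ax":0,"ay":0,"az":0,"gripper":-1},{"x":0,"y":0,"z":10,"ax":0,"ay":0,"az":0,"gripper":-1},{"x":0,"y":0,"z":0,"ax":0,"ay":0,"az":0,"gripper":-1}]'
python3 -m crank '[{"x":0,"y":0,"z":0,"ax":0,"ay":0,"az":0,"gripper":1},{"x":0,"y":0,"z":0,"ax":0,"ay":0,"az":0,"gripper":1},{"x":0,"y":0,"z":0,"ax":0,"ay":0,"az":0,"gripper":1},{"x":0,"y":0,"z":0,"ax":0,"ay":0,"az":0,"gripper":1},{"x":0,"y":0,"z":0,"ax":0,"ay":0,"az":0,"gripper":1},{"x":0,"y":0,"z":0,"ax":0,"ay":0,"az":0,"gripper":1},{"x":0,"y":0,"z":0,"ax":0,"ay":0,"az":0,"gripper":1}]' 40
```

```text
t: 13.1
position: [0.5672, 0.0911, 0.0551]
orientation: [-0.0, 0.676, 0.737, -0.0]
wrist_force: [-0.1, -0.2, 0.4]
opening: 0.0855
grip_force: 0.0
t: 13.98
position: [0.5664, 0.0918, 0.0562]
orientation: [-0.0, 0.675, 0.738, -0.0]
wrist_force: [-9.2, -2.0, 18.5]
opening: 0.0305
grip_force: 39.2
```

```bash
python3 -m crank '[{"x":0,"y":-0.8,"z":-1,"ax":0,"ay":0,"az":0,"gripper":1},{"x":3,"y":0,"z":0,"ax":0,"ay":0,"az":0,"gripper":1},{"x":6,"y":0,"z":0,"ax":0,"ay":0,"az":0,"gripper":1},{"x":0,"y":0,"z":0,"ax":0,"ay":0,"az":0,"gripper":1}]'
```

```text
t: 14.48
position: [0.5655, 0.1013, 0.0563]
orientation: [-0.0, 0.675, 0.738, 0.0]
wrist_force: [-2.2, -1.1, 2.6]
opening: 0.0303
grip_force: 43.6
```

```bash
python3 -m crank '[{"x":9,"y":0,"z":0,"ax":0,"ay":0,"az":0,"gripper":1},{"x":10,"y":0,"z":0,"ax":0,"ay":0,"az":0,"gripper":1},{"x":10,"y":0,"z":0,"ax":0,"ay":0,"az":0,"gripper":1},{"x":9,"y":0,"z":0,"ax":0,"ay":0,"az":0,"gripper":1},{"x":0,"y":0,"z":0,"ax":0,"ay":0,"az":0,"gripper":1}]'
python3 - <<'E'
from h import *
go(.567,.092,.055)
ims=[]
for c in ("side","top"):
    s=cams.snapshot(c); save(s,"pull_"+c)
    a=np.array(px(s,(.61,.15,.03))).astype(int); k=s["pixels"][a[1]-30:a[1]+30,a[0]-20:a[0]+20] if 0 else s["pixels"][a[1]-30:a[1]+30,a[0]-40:a[0]+40]
    print(c,a); ims.append(cv2.resize(k,(400,300),interpolation=cv2.INTER_CUBIC)[:,:,::-1])
    for n in ("pointer_tip","clip_mark","gauge_grip","button_face"):
        for r in cams.spot_point(c,n)[:1]:
            w=W(s,r["at"]);print(n,round(r["conf"],2),w.round(4),np.round(px(s,w),1))
cv2.imwrite("pics/pull.png",np.hstack(ims))
E
```

```text
t: 15.1
position: [0.562, 0.1396, 0.0563]
orientation: [-0.0, 0.675, 0.738, -0.0]
wrist_force: [-4.4, -2.1, 5.9]
opening: 0.0304
grip_force: 44.2
tool mm [-47.8   0.8   1.3] az 0.0029 z [-0.  0. -1.] pos [0.562  0.1396 0.0563] t 15.1 op 0.0304 q [0.14 0.65 1.63 0.   0.86 0.05]
side [327 220]
pointer_tip 0.75 [0.6027 0.146  0.0255] [325.9 222.4]
clip_mark 0.39 [0.6025 0.1633 0.0262] [324.8 219. ]
gauge_grip 0.73 [0.7576 0.09   0.0011] [378.5 233.8]
button_face 0.53 [ 0.6522  0.4526 -0.0055] [323.2 179.6]
top [260 206]
pointer_tip 0.45 [0.6492 0.4506 0.0022] [154.7 192.8]
```

View pics/pull.png

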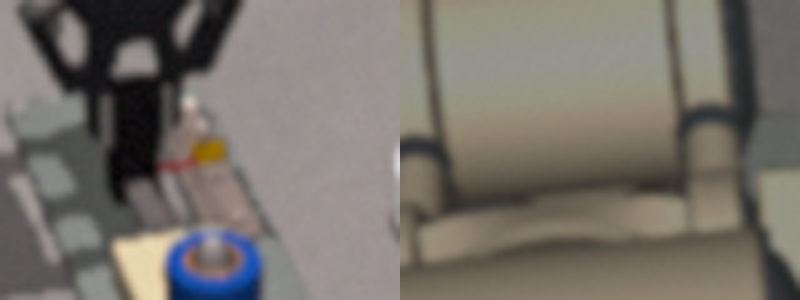

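Side view: the pointer tip (red line ending at about (195,163) in the left half) is short of the yellow clip (208,150). The top view is blocked by the arm. I work out the clip's reading on the scale from the earlier unobstructed top picture, and check it against the side camera.

```bash
cat > prof.py <<'E'
from h import *
Y=.086; ex=np.array([np.cos(Y),np.sin(Y),0]); ey=np.array([-np.sin(Y),np.cos(Y),0]); O=np.array([.567,.0917,0])
def prof(s,img,x0,x1,z,ys):
    xs=np.linspace(x0,x1,9); P=O+xs[None,:,None]*ex+ys[:,None,None]*ey+np.array([0,0,z])
    c=P@s["R"].T+s["t"]; u=(s["fx"]*c[...,0]/c[...,2]+s["cx"]).astype(np.float32); v=(s["fy"]*c[...,1]/c[...,2]+s["cy"]).astype(np.float32)
    return cv2.remap(img.astype(np.float32),u,v,cv2.INTER_CUBIC).mean(1)
def edges(ys,g):
    h=(g.max()+g.min())/2; i=np.nonzero((g[:-1]-h)*(g[1:]-h)<0)[0]
    return [round(float(1000*(ys[k]+(h-g[k])/(g[k+1]-g[k])*(ys[k+1]-ys[k]))),1) for k in i]
E
python3 - <<'E'
from prof import *
s=cams.snapshot("top"); img=cv2.imread("pics/top0.png")
ys=np.arange(-.03,.165,.001)
g=prof(s,img,.052,.062,.0125,ys); print("strip edges B",edges(ys,g[:,0]))
print("strip B",g[::4,0].round().astype(int).tolist())
for a,b in((.036,.042),(.044,.05)): print("ticks",a,prof(s,img,a,b,.0125,ys)[::2].mean(1).round().astype(int).tolist())
yc=np.arange(.04,.1,.001); 
for a,b in ((.04,.048),(.046,.056)):
    g=prof(s,img,a,b,.029,yc); d=g[:,2]-g[:,0]; w=np.clip(d-.35*d.max(),0,None); print("clip yellow y",(w*yc).sum()/w.sum(),yc[d.argmax()],d.max())
g=prof(s,img,.036,.064,.029,yc);print(np.c_[yc*1000,g].round()[10:45:2].astype(int).tolist())
E
```

```text
strip edges B [-12.5, 66.1, 75.1, 145.8]
strip B [96, 96, 96, 95, 95, 115, 146, 151, 142, 152, 157, 155, 155, 154, 155, 156, 155, 156, 156, 154, 143, 145, 155, 151, 102, 43, 83, 140, 156, 156, 156, 156, 147, 140, 150, 154, 154, 155, 155, 155, 154, 155, 151, 124, 99, 97, 98, 98, 99]
ticks 0.036 [108, 103, 100, 100, 100, 100, 99, 98, 98, 102, 107, 119, 129, 131, 126, 115, 108, 113, 120, 121, 115, 113, 123, 137, 140, 137, 137, 143, 148, 142, 130, 125, 135, 148, 149, 143, 138, 139, 144, 139, 130, 129, 141, 151, 150, 139, 131, 130, 132, 123, 114, 119, 136, 147, 145, 134, 129, 138, 147, 145, 136, 133, 138, 145, 142, 135, 133, 144, 151, 148, 136, 127, 131, 141, 141, 136, 136, 146, 151, 144, 132, 125, 136, 150, 152, 144, 126, 108, 101, 99, 100, 100, 101, 100, 100, 99, 99, 99]
ticks 0.044 [98, 99, 100, 100, 100, 99, 98, 98, 98, 104, 115, 130, 145, 149, 142, 132, 129, 138, 147, 149, 144, 141, 144, 149, 147, 141, 140, 144, 148, 146, 140, 137, 144, 152, 154, 149, 146, 146, 146, 140, 132, 132, 144, 153, 155, 152, 149, 140, 120, 95, 78, 86, 111, 131, 142, 143, 141, 147, 153, 153, 149, 145, 145, 145, 136, 125, 125, 141, 151, 152, 146, 142, 145, 150, 151, 147, 144, 146, 149, 147, 142, 140, 145, 152, 152, 145, 128, 111, 103, 100, 100, 100, 100, 100, 100, 99, 100, 100]
clip yellow y 0.0694641043415766 0.06900000000000003 49.20426
clip yellow y 0.06973762530347755 0.07000000000000003 58.5662
[[50, 130, 128, 128], [52, 133, 131, 131], [54, 140, 138, 137], [56, 143, 141, 141], [58, 144, 141, 140], [60, 141, 138, 138], [62, 132, 131, 132], [64, 117, 122, 125], [66, 90, 107, 113], [68, 64, 95, 103], [70, 60, 96, 103], [72, 81, 108, 113], [74, 109, 124, 126], [76, 131, 134, 136], [78, 139, 137, 138], [80, 139, 137, 136], [82, 141, 138, 138], [84, 144, 142, 141]]
```

```bash
python3 - <<'E'
from prof import *
acc=[];D={"pointer_tip":[],"clip_mark":[]}
for i in range(10):
    s=cams.snapshot("side"); acc.append(s["pixels"].astype(np.float32))
    for n in D:
        for r in cams.spot_point("side",n)[:2]:
            w=W(s,r["at"])
            if abs(w[0]-.605)<.02 and .1<w[1]<.2: D[n].append([(w-O)@ex,(w-O)@ey,w[2]])
for n in D: print(n,len(D[n]),np.mean(D[n],0).round(4),np.std(D[n],0).round(4))
m=np.mean(acc,0); np.save("side_pull.npy",m)
yc=np.arange(.02,.1,.001)
for a,b,z in ((.046,.056,.029),(.05,.062,.029)):
    g=prof(s,m,a,b,z,yc); d=g[:,0]-g[:,2]; w=np.clip(d-.4*d.max(),0,None); print("clip yellow y",(w*yc).sum()/w.sum(),d.max(), edges(yc,d))
for a,b in ((.028,.034),(.033,.039)):
    g=prof(s,m,a,b,.0295,yc); d=g[:,0]-g[:,1]; w=np.clip(d-.5*d.max(),0,None); print("pointer red y",(w*yc).sum()/w.sum(),d.max())
print(px(s,O+.05*ex+.068*ey+[0,0,.029]))
k=m[190:240,295:360]; cv2.imwrite("pics/k1.png",cv2.resize(k,(780,600),interpolation=cv2.INTER_CUBIC)[:,:,::-1])
print(monitor.state()["t"])
E
```

```text
pointer_tip 9 [0.0418 0.0518 0.0248] [0.0013 0.0014 0.0008]
clip_mark 10 [0.0402 0.0682 0.0273] [0.0011 0.0016 0.0011]
clip yellow y 0.05764815647377956 151.52873 [48.4, 66.8]
clip yellow y 0.05909972430344312 121.01307 [49.9, 67.9]
pointer red y 0.046415681164442495 59.754135
pointer red y 0.04747808451607177 57.92144
(np.float64(327.4520301910696), np.float64(217.9638948176047))
17.15[ WARN:0@19.908] global loadsave.cpp:1063 imwrite_ Unsupported depth image for selected encoder is fallbacked to CV_8U.
```

View pics/k1.png

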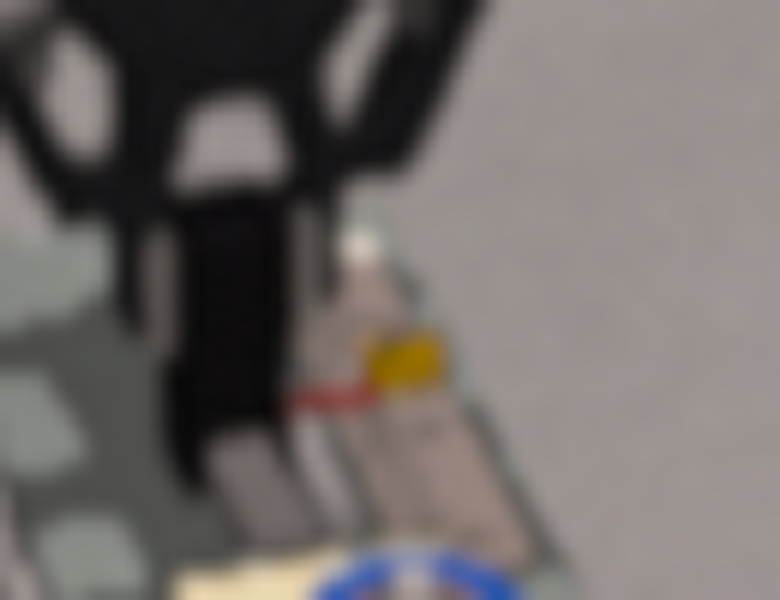

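```bash
python3 - <<'E'
from prof import *
s=cams.snapshot("top"); img=cv2.imread("pics/top0.png").mean(2)
ys=np.arange(.005,.132,.0005); ok=(ys<.058)|(ys>.08)
for z in (.0105,.0125,.014):
  for a,b in ((.036,.040),(.037,.043),(.042,.048)):
    g=prof(s,img,a,b,z,ys)
    best=[]
    for T in (.0098,.0099,.01,.0101,.0102,.0103):
        A=np.c_[np.ones_like(ys),ys,ys**2,np.cos(2*np.pi*ys/T),np.sin(2*np.pi*ys/T)][ok]
        c,r,_,_=np.linalg.lstsq(A,g[ok],rcond=None); ph=np.arctan2(-c[4],-c[3])/2/np.pi*T; best.append((r[0],T,round(ph*1000,2),round(1000*(ph+7*T),2)))
    print(z,a,min(best)[1:])
imc=cv2.imread("pics/top0.png").astype(np.float32)
yc=np.arange(.045,.095,.0005)
for x in np.arange(.036,.066,.004):
    g=prof(s,imc,x-.001,x+.001,.029,yc); d=g[:,2]-g[:,0]; w=np.clip(d-.3*d.max(),0,None); m=g.mean(1); print(round(x,3),"yellow",round(1000*(w*yc).sum()/w.sum(),2),round(d.max()),"dark",yc[m.argmin()],round(m.min()))
for n,y in (("tip48",.048),("tip68",.068)):
    t=cams.snapshot("side"); p=px(t,O+.042*ex+y*ey+[0,0,.0295]); print(n,(p[0]-295+.5)*12,(p[1]-190+.5)*12)
E
```

```text
0.0105 0.036 (0.01, np.float64(1.7), np.float64(71.7))
0.0105 0.037 (0.01, np.float64(1.73), np.float64(71.73))
0.0105 0.042 (0.01, np.float64(1.72), np.float64(71.72))
0.0125 0.036 (0.01, np.float64(1.56), np.float64(71.56))
0.0125 0.037 (0.01, np.float64(1.6), np.float64(71.6))
0.0125 0.042 (0.01, np.float64(1.57), np.float64(71.57))
0.014 0.036 (0.01, np.float64(1.46), np.float64(71.46))
0.014 0.037 (0.01, np.float64(1.5), np.float64(71.5))
0.014 0.042 (0.01, np.float64(1.46), np.float64(71.46))
0.036 yellow 69.21 9 dark 0.06900000000000002 111
0.04 yellow 69.06 31 dark 0.06900000000000002 82
0.044 yellow 69.51 54 dark 0.06900000000000002 76
0.048 yellow 69.66 59 dark 0.06900000000000002 78
0.052 yellow 69.72 59 dark 0.06900000000000002 76
0.056 yellow 69.89 59 dark 0.06900000000000002 77
0.06 yellow 69.79 48 dark 0.07000000000000002 84
0.064 yellow 69.42 20 dark 0.07100000000000002 94
tip48 387.08707034842587 387.8490505231748
tip68 365.94098995825857 344.7796958762308
```

The scale's ticks fit a 10 mm spacing with a +1.55 mm offset, which puts the clip mark at 68.0 mm extension. The measured pull so far is 48.0 mm, so 20 mm remain.

```bash
python3 -m crank '[{"x":8,"y":0,"z":0,"ax":0,"ay":0,"az":0,"gripper":1},{"x":8,"y":0,"z":0,"ax":0,"ay":0,"az":0,"gripper":1},{"x":4,"y":0,"z":0,"ax":0,"ay":0,"az":0,"gripper":1},{"x":0,"y":0,"z":0,"ax":0,"ay":0,"az":0,"gripper":1},{"x":0,"y":0,"z":0,"ax":0,"ay":0,"az":0,"gripper":1}]'
python3 - <<'E'
from prof import *
p=np.array(monitor.state()["position"]); print("ext",1000*(p-[.5664,.0918,.0562])@ey, 1000*(p-[.5664,.0918,.0562])@ex)
acc=[];D={"pointer_tip":[],"clip_mark":[]}
for i in range(10):
    s=cams.snapshot("side"); acc.append(s["pixels"].astype(np.float32))
    for n in D:
        for r in cams.spot_point("side",n)[:2]:
            w=W(s,r["at"])
            if abs(w[0]-.605)<.02 and .1<w[1]<.2: D[n].append([(w-O)@ex,(w-O)@ey,w[2]])
for n in D: print(n,len(D[n]),np.mean(D[n],0).round(4),np.std(D[n],0).round(4))
m=np.mean(acc,0)
k=m[195:235,300:352].clip(0,255).astype(np.uint8); cv2.imwrite("pics/k2.png",cv2.resize(k,(780,600),interpolation=cv2.INTER_CUBIC)[:,:,::-1])
for y in (.064,.068,.072): 
  for x in (.042,.06):
    q=px(s,O+x*ex+y*ey+[0,0,.0293]); print(x,y,(q[0]-300+.5)*15,(q[1]-195+.5)*15)
E
```

```text
t: 17.92
position: [0.5601, 0.1588, 0.0563]
orientation: [-0.0, 0.675, 0.738, -0.0]
wrist_force: [-4.6, -2.9, 6.2]
opening: 0.0301
grip_force: 44.5
ext 67.28618672796185 -0.4803456417741181
pointer_tip 10 [0.0415 0.072  0.0254] [0.0014 0.0006 0.001 ]
clip_mark 10 [0.0403 0.0675 0.0268] [0.0014 0.0015 0.0017]
0.042 0.064 387.6679617815316 367.4403255308114
0.06 0.064 470.6438357332931 353.95857253853603
0.042 0.068 382.4244346591158 356.75896692503414
0.06 0.068 465.24761102158266 343.33180874168676
0.042 0.072 377.20193012403087 346.1204325077952
0.06 0.072 459.8729653391476 332.74754044109983
```

View pics/k2.png

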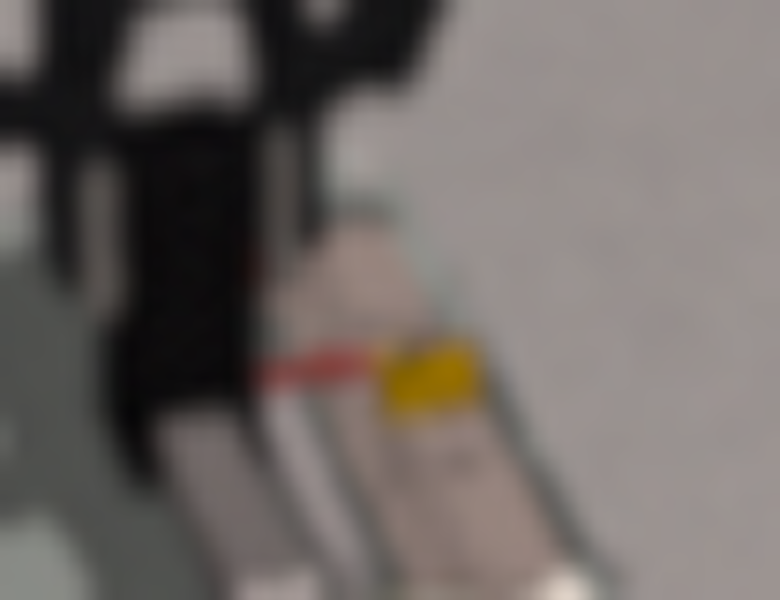

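Side view: the red pointer (260,378)–(365,360), extended along its own slope, meets the clip's top face near its dark line (410,353), so it is within about 1 mm. I check this at subpixel level.

```bash
python3 - <<'E'
from prof import *
m=np.mean([cams.snapshot("side")["pixels"].astype(np.float32) for _ in range(12)],0); s=cams.snapshot("side"); np.save("m.npy",m)
pr=lambda x,y,z: np.array(px(s,O+x*ex+y*ey+[0,0,z]))
# pointer: red centroid per column, vs predicted pointer line row
def vrow(u,y,z):
    a,b=pr(.0,y,z),pr(.08,y,z); return a[1]+(u-a[0])*(b[1]-a[1])/(b[0]-a[0])
dy=(vrow(326,.06,.0295)-vrow(326,.07,.0295))/10  # rows per mm
print("rows/mm",dy)
vs=np.arange(210,232)
for u in range(318,325):
    d=m[210:232,u,0]-m[210:232,u,1]; d=np.clip(d-np.median(d),0,None); d[d<.3*d.max()]=0
    c=(d*vs).sum()/d.sum(); print("ptr",u,round(c,2),round(d.max()),"y mm",round(67.3+(vrow(u,.0673,.0295)-c)/dy,2))
for u in range(326,332):
    d=m[210:232,u,0]-m[210:232,u,2]; d=d-np.median(d[-5:]); h=d.max()/2; f=np.nonzero(d>h)[0]; i,j=f[0],f[-1]
    t=vs[i-1]+(h-d[i-1])/(d[i]-d[i-1]); b=vs[j]+(d[j]-h)/(d[j]-d[j+1])
    print("clip",u,round(t,2),round(b,2),"far edge y",round(72+(vrow(u,.072,.029)-t)/dy,2),"bottom near y",[round(64+(vrow(u,.064,z)-b)/dy,2) for z in(.0105,.014)])
print("u of x=.042,.04,.062",pr(.04,.068,.029),pr(.062,.068,.029))
print("R-B\n",(m[212:226,323:334,0]-m[212:226,323:334,2]).round().astype(int)); print("bright\n",m[212:226,323:334].mean(2).round().astype(int))
E
```

```text
rows/mm 0.1923289815557297
ptr 318 219.77 37 y mm 65.91
ptr 319 219.21 39 y mm 67.95
ptr 320 219.05 44 y mm 67.97
ptr 321 218.95 50 y mm 67.61
ptr 322 218.91 48 y mm 66.99
ptr 323 218.87 42 y mm 66.34
ptr 324 218.88 33 y mm 65.46
clip 326 218.31 222.16 far edge y 67.44 bottom near y [np.float64(72.37), np.float64(67.68)]
clip 327 218.32 222.1 far edge y 66.55 bottom near y [np.float64(71.83), np.float64(67.14)]
clip 328 218.11 221.86 far edge y 66.82 bottom near y [np.float64(72.22), np.float64(67.53)]
clip 329 217.8 221.62 far edge y 67.56 bottom near y [np.float64(72.62), np.float64(67.93)]
clip 330 217.77 221.37 far edge y 66.86 bottom near y [np.float64(73.06), np.float64(68.37)]
clip 331 217.9 221.44 far edge y 65.37 bottom near y [np.float64(71.84), np.float64(67.16)]
u of x=.042,.04,.062 [324.37958624 218.46210706] [331.12733028 217.36792642]
R-B
 [[ 25  26  25  20  11   6   6   9   9  10  10]
 [ 25  25  25  23  16   7   5   7   9   9  10]
 [ 24  25  25  25  20  11   5   6   8  10  10]
 [ 23  23  24  24  22  15   6   4   7   9  10]
 [ 21  21  23  25  23  18  12  10  10   9   9
[... 392 characters left out ...]
 19  20  21  21  21  22  23  19]]
bright
 [[136 136 136 139 141 142 143 143 146 147 147]
 [134 136 136 136 138 139 139 138 144 148 147]
 [132 136 136 136 135 133 134 136 142 147 147]
 [127 130 132 132 131 127 127 135 140 145 147]
 [120 121 122 122 121 119 119 128 134 141 146]
 [116 117 119 113 106 105 106 114 121 133 144]
 [105 108 110 100  91  93  97 100 106 122 139]
 [ 95  98  93  83  79  82  87  87  97 109 129]
 [106 106  91  77  81  84  86  85  90  95 114]
 [120 116  96  84  86  89  90  95  96  92 103]
 [121 116 101  98 104 108 107 111 114 105  98]
 [121 120 110 107 115 123 124 126 129 119 103]
 [120 121 112 110 118 128 129 128 130 127 111]
 [113 121 113 109 114 122 122 118 122 128 122]]
```

```bash
python3 - <<'E'
from prof import *
s=cams.snapshot("top"); im=cv2.imread("pics/top0.png").astype(np.float32); yc=np.arange(-.012,.016,.0005)
for x in (.030,.034,.038,.041):
    g=prof(s,im,x-.001,x+.001,.0295,yc); d=g[:,2]-g[:,1]; w=np.clip(d-.4*d.max(),0,None); print(x,round(1000*(w*yc).sum()/w.sum(),2),round(d.max()))
P=[]
for i in range(5): cams.snapshot("side"); P.append(monitor.state()["position"])
print(1000*(np.mean(P,0)-[.5664,.0918,.0562])@ey, monitor.state()["t"])
E
```

```text
0.03 2.56 95
0.034 2.47 73
0.038 1.65 37
0.041 1.21 19
67.2167093748713 20.375
```

The stowed pointer (1.2–2.6 mm) and the clip (69.5 mm) in the same top picture differ by about 67.6 mm, and the side view agrees. The measured extension is 67.2 mm, so I nudge it 0.4 mm and check.

```bash
python3 -m crank '[{"x":0.4,"y":0,"z":0,"ax":0,"ay":0,"az":0,"gripper":1},{"x":0,"y":0,"z":0,"ax":0,"ay":0,"az":0,"gripper":1},{"x":0,"y":0,"z":0,"ax":0,"ay":0,"az":0,"gripper":1}]'
python3 - <<'E'
from prof import *
P=[]
for i in range(4): s=cams.snapshot("side"); P.append(monitor.state()["position"])
print("ext",1000*(np.mean(P,0)-[.5664,.0918,.0562])@ey); C=cloud(s)
print("roll",circ(C,(.577,-.028),.08,.097,.035))
r=ticket.finish_job(); print(r)
E
```

```text
t: 20.75
position: [0.5601, 0.1591, 0.0563]
orientation: [-0.0, 0.675, 0.738, -0.0]
wrist_force: [-5.3, -2.4, 6.5]
opening: 0.0304
grip_force: 44.5
ext 67.57855203438444
roll (215, array([ 0.5764, -0.0356,  0.0889]), 'mec', 0.578, -0.0317, 0.0283, 'top', np.float64(0.0924))
the job is handed in; nothing more can be done
None
```

I put the blue roll fully down on the spindle seat and let go of it, then pulled the gauge arm out 67.6 mm to the clip mark (my measurements put the mark at 67.4–68.0 mm). I handed the job in at about 21 s with the gripper still holding the head; no verdict came back.

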